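Wedge up the sagging crate tray

ROBOT

A 6-joint arm with a two-finger parallel gripper is mounted at the origin on the work surface. World frame = base frame: x ahead of the robot, y to its left, z up, the work surface at z = 0. Lengths are in m, angles in rad, forces in N, time in s.
With the tool pointing down it reaches from about 0.3 to 0.875 m from the base axis. Payload 6.4 kg.
Tool frame: the origin (TCP) lies at the very end of the fingers, on their centre line; the grasp point (between the pads) lies 19 mm behind it; y points along the fingers, z is the direction in which the jaws open and shut, and the axes are right-handed (so a half turn about y gives the same grasp; the last joint's range is limited). The gripper opens to 88 mm and grips with 3 to 60 N. Pads are 18 mm wide; open, the fingers measure 123 mm over their backs; the gripper's body (75 mm by 187 mm) begins 45 mm behind the grasp point.
Start: joints at [-1.434, 0.181, 1.607, -0, 1.354, -0.206], TCP at [0.193, -0.542, 0.239] pointing down, gripper open.
Joint ranges: [-2.99, 2.99], [-0.89, 2.07], [0.3, 2.58], [-1.14, 4.28], [0, 2.63], [-3.12, 3.12]. Speed limits (rad/s): [2.57, 2.57, 3.01, 3.14, 3.14, 3.14].

INTERFACE

Orientations are given as a 3x3 rotation matrix whose columns are the frame's x, y, z axes.
In Python, from station import robot, optics gives the robot as it stands. Calls block until the motion is done:
- robot.move_pose(position, orientation): joint-space move of the TCP to a pose.
- robot.servo_line(position, rate=0.15, frame=None): straight line of the TCP; frame=None keeps the orientation; rate is the mean speed in m/s.
- robot.move_joints(angles): joint-space move.
- robot.command_gripper(opening, newtons=None): finger opening in m; newtons is the grip in N (None keeps the last); returns when the fingers have stopped.
- robot.sleep(seconds).
- robot.inverse_kinematics(position, orientation): joint angles nearest the present ones, or None.
- robot.sense(): the state.
- optics.read_camera(name): name is "side" or "top"; returns a dict with "frame" (480x640x3 uint8, red, green, blue), "intrinsics" (3x3 intrinsics, pixels), "rvec" (rotation vector, rad) and "tvec" (3), from world to camera coordinates, as OpenCV has them. Camera axes: x right, y down, z forward; pixel columns grow to the right and rows downward; lengths in m; the calibration is good to about 2 mm. A picture is of the moment at which its call begins. There is no depth.
A pose or a line that the arm cannot do raises robot.IKError and nothing moves.
- robot.job_done(): hands the job in, once; it reports no verdict.
The state is a dict: "time": time; "q": joint angles; "joint_vel": joint speeds; "joint_efforts": joint torques, N m; "tcp_pos": TCP position; "orientation": TCP orientation; "contact_force": force on the tool from outside, world axes, zero at the start; "moment": the same for the moment, N m; "width": finger opening in m.
Only numpy, scipy, OpenCV 4.12 (cv2) and the standard library are available. Lean on these libraries where they do the work, as an engineer would, in place of code of your own. Each camera call takes 0.05 s, during which the arm holds its last target.

TASK

The hinged tray of the crate stand hangs down at its front edge, under the overhanging wire shelf. Take the wooden wedge (the tapered piece, not the even block) and push it, thin end first and flat on the bench, in under that front edge until the tray is level, hard up against its stops, and the wedge is jammed tight and holds it up by itself. Let go of the wedge and leave the block, the tins and the jar standing where they are.

Things in the scene. Friction and masses are not known exactly. Their poses are not given: they have to be found in the camera images.
- wedge_mid (a point): Centre (half-way up at mid-length) of the loose plain wooden wedge, which lies flat on the bench. 180 mm long, 50 mm wide, top face slopes evenly from 35 mm thick at the back end to 5 mm at the thin end; about 0.1 kg. Its x axis points along the length to the thin end (90 mm away), y across the width, z up; this point lies 10 mm above the flat underside.
- wedge_tip (a point): Middle of the wedge's thin end face, 2.5 mm above the underside; axes as wedge_mid.
- stand: Crate stand fixed to the bench, turned differently each time. Origin: on the bench top right below the middle of the tray's front edge. x is level and square to that edge, inwards under the tray (the way to push the wedge); y runs along the edge; z up. Under the tray the bench is free between two side rails (30 mm high, from 190 mm either side of the middle, starting 20 mm behind the edge).
- tray_edge (a point): Middle of the underside of the tray's front edge, an 8 mm round bar; moves with the tray. Height 12 mm hanging on the lower stop (start), 26 mm level and hard against the upper stops; the wedge then has its thin end about 125 mm in and about 55 mm sticking out. Its weight bears on the wedge with 4 to 6.5 N (no spring); the shallow wedge stays put when let go.
- shelf_front (a point): Middle of the front wire (8 mm) of the fixed wire shelf above the tray, 195 mm over the bench; 70 mm out in front of the tray's edge, 400 mm wide. At the wedge's end place an upright gripper would run into it: lean the tool 35 to 45 degrees back from vertical, away from the stand, fingers pointing down and in under the shelf.
- tray: The tray: 350 mm wide, 310 mm deep, hinged along its back 310 mm behind the edge, carrying a black crate of light packets (55 to 275 mm behind the edge, top 145 mm above the bench). Origin: 4 mm above tray_edge; axes as stand but tilted with the tray (2.6 degrees at the start). Lifting it with the wedge takes a push of 5 to 12 N, which rises sharply (20 N and more) when it meets the upper stops and the wedge jams.
- wedge: The same wedge; origin at the centre of its underside, axes as wedge_mid.
- block: Even wooden block 130 x 65 x 30 mm lying near the wedge, not tapered; to be left alone. Origin: centre of underside, x along its length.
- fish_tin: Round tin, 84 mm across, 38 mm high, to be left alone. Origin: centre of underside.
- flat_tin: Flat tin 105 x 60 x 25 mm, to be left alone. Origin: centre of underside.
- jar: Amber jar, 72 mm across, 100 mm high, to be left alone. Origin: centre of underside.

How it is judged:
At the end, for the whole second after the job is handed in: The tray is level against its upper stops (underside of its front edge above 24 mm, that is within 2 mm of the stops) and at rest, the wedge lies flat on the bench (within 5 degrees) with its thin end at least 80 mm in under the tray, at rest, and bears the tray (contact force over 1.5 N) (height (world z) of tray_edge above 0.024 m and contact force between wedge and tray above 1.5 N and x of wedge_tip in the frame of stand above 0.08 m and angle between wedge_mid's own z axis and vertical below 0.09 rad and linear speed of each of wedge, tray below 0.01 m/s); the robot touches nothing.
It fails at once if a bystander (block, round tin, flat tin, jar) is shifted by more than 30 mm or knocked over (distance of any of block, fish_tin, flat_tin, jar from where it was at the start of the episode above 0.03 m or angle between any of block, fish_tin, flat_tin, jar's own z axis and vertical above 0.5 rad).
It also fails if it takes over 42 s, if anything falls off the work surface, if the arm or the gripper's body presses on something with over 40 N, if the wrist force passes 120 N, or if a joint passes its speed limit or range.

## Working session

There is one attempt and no reset: what is moved stays moved. The work goes in short steps, each a Python script; the robot and the scene stay as the last script left them, time stands still between calls to the robot, and variables do not carry over. Pictures are saved under pics/ and viewed, and the job is handed in when it is done.

```bash
ls; mkdir -p pics; python3 - <<'E'
from station import robot, optics
import cv2,numpy as np
for n in("top","side"):
    c=optics.read_camera(n); cv2.imwrite(f"pics/{n}0.png",c["frame"][:,:,::-1])
    R=cv2.Rodrigues(np.array(c["rvec"]))[0]; print(n,c["intrinsics"],-R.T@np.array(c["tvec"]).ravel(),R)
print(robot.sense())
E
```

```text
pics
top [[600.74750183   0.         313.45782142]
 [  0.         600.74750183 243.57956096]
 [  0.           0.           1.        ]] [0.44777135 0.07564561 1.13983671] [[ 0.01848352 -0.99949055  0.02601937]
 [-0.98847376 -0.02217841 -0.14975892]
 [ 0.1502597  -0.0229514  -0.98838012]]
side [[591.30124602   0.         319.09792263]
 [  0.         591.30124602 241.92198836]
 [  0.           0.           1.        ]] [ 0.55425548 -0.82633697  0.85491078] [[ 0.99832411 -0.05781929  0.00242769]
 [-0.03458958 -0.62981476 -0.77597482]
 [ 0.04639531  0.7745904  -0.63075921]]
{'time': 0.1, 'q': array([-1.43431064e+00,  1.81486404e-01,  1.60784616e+00, -3.80070352e-06,
        1.35379603e+00, -2.06300674e-01]), 'joint_vel': array([ 2.81815488e-05, -2.20300473e-03, -2.58688661e-03, -3.58662794e-04,
        8.95601135e-04, -2.83473737e-04]), 'joint_efforts': array([ 6.73527775e-04, -4.34816337e+01, -3.42695725e+01,  7.05279876e-02,
        3.39660910e-02, -3.84930581e-05]), 'tcp_pos': array([ 0.19321659, -0.54108207,  0.23791906]), 'orientation': array([[-9.41821548e-01, -2.12660725e-04,  3.36113265e-01],
       [-3.36113188e-01,  1.52115186e-03, -9.41820371e-01],
       [-3.10991115e-04, -9.99998820e-01, -1.50413168e-03]]), 'contact_force': array([ 0.31393747, -0.60029126, -0.54249937]), 'moment': array([ 0.02086467, -0.01469044, -0.01646377]), 'width': 0.08810065686798356}
```

View pics/top0.png

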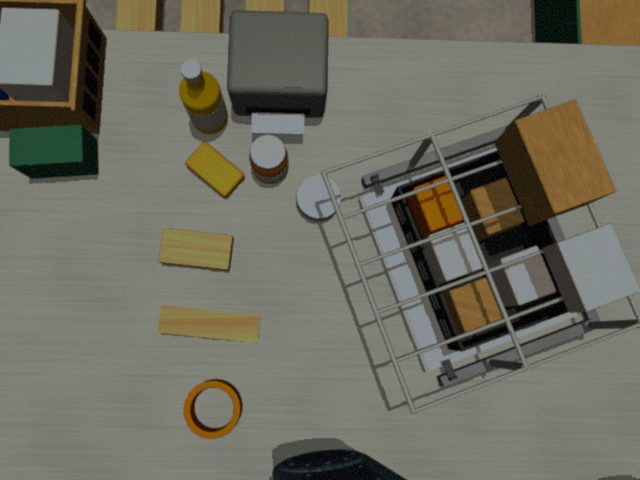

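View pics/side0.png

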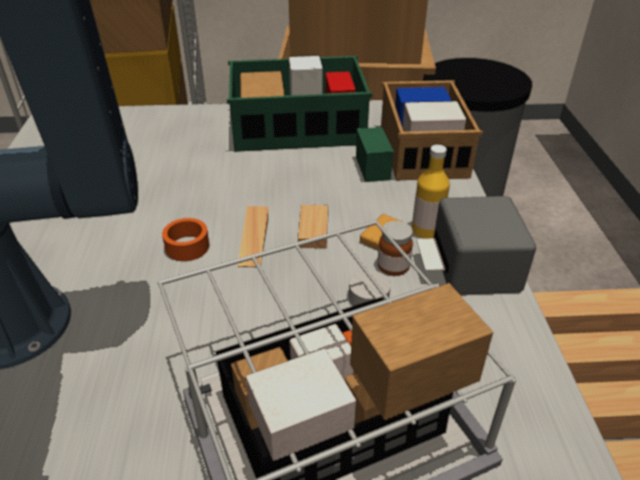

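The top view shows the long wedge at about (210,323), the block at (196,250), the round tin at (318,197), the jar at (268,158), the flat tin at (215,170), and the shelf's front wire from (323,173) to (412,410). Next I'll zoom in to find the thin end.

```bash
python3 - <<'E'
import cv2,numpy as np
a=cv2.imread("pics/top0.png"); b=cv2.imread("pics/side0.png")
A=cv2.resize(a[290:360,140:280],None,fx=5,fy=5,interpolation=2)
B=cv2.resize(b[195:280,220:340],None,fx=4,fy=4,interpolation=2)
im=np.zeros((600,720,3),np.uint8)
im[:240,:480]=cv2.resize(A,(480,240)); im[250:590,:480]=B
C=cv2.resize(a[90:420,300:470],(240,466)); im[:466,480:]=C
cv2.imwrite("pics/zoom0.png",im)
E
cat > h.py <<'E'
from station import robot, optics
import cv2,numpy as np
def cam(n):
    c=optics.read_camera(n); c["R"]=cv2.Rodrigues(np.array(c["rvec"],float))[0]
    c["C"]=-c["R"].T@np.array(c["tvec"],float).ravel(); c["bgr"]=np.ascontiguousarray(c["frame"][:,:,::-1]); return c
def ray(c,uv,z):
    uv=np.atleast_2d(np.array(uv,float)); d=np.c_[uv,np.ones(len(uv))]@np.linalg.inv(c["intrinsics"]).T@c["R"]
    return c["C"]+d*((z-c["C"][2])/d[:,2])[:,None]
def proj(c,p):
    return cv2.projectPoints(np.atleast_2d(np.array(p,float)),np.array(c["rvec"],float),np.array(c["tvec"],float),np.array(c["intrinsics"],float),None)[0][:,0]
E
```

```text
(no output)
```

View pics/zoom0.png

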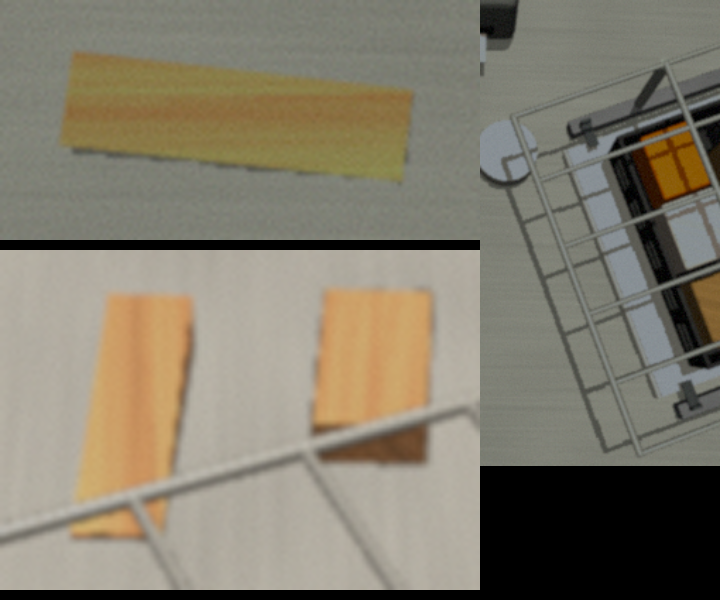

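```bash
python3 - <<'E'
from h import *
c=cam("top"); hsv=cv2.cvtColor(c["bgr"],cv2.COLOR_BGR2HSV)
m=cv2.inRange(hsv,(12,70,60),(32,255,255)); 
for k in cv2.findContours(m,cv2.RETR_EXTERNAL,cv2.CHAIN_APPROX_NONE)[0]:
    if cv2.contourArea(k)<600: continue
    x,y,w,h=cv2.boundingRect(k)
    if not(140<x<280 and y<350 and y>120):continue
    print((x,y,w,h),cv2.contourArea(k))
    ap=None
    for e in np.arange(1,8,.25):
        ap=cv2.approxPolyDP(k,e,True)
        if len(ap)==4:break
    q=ap[:,0].astype(float)
    # refine by line fits to each side
    P=k[:,0].astype(float);L=[]
    for i in range(4):
        p0,p1=q[i],q[(i+1)%4];d=(p1-p0);l=np.linalg.norm(d);d/=l;n=np.array([-d[1],d[0]])
        s=(P-p0)@d;t=abs((P-p0)@n);S=P[(t<3)&(s>.1*l)&(s<.9*l)]
        vx,vy,x0,y0=cv2.fitLine(S.astype(np.float32),cv2.DIST_HUBER,0,.01,.01).ravel();nn=np.array([-vy,vx]);L.append((nn,nn@[x0,y0]))
    Q=np.array([np.linalg.solve([L[i-1][0],L[i][0]],[L[i-1][1],L[i][1]]) for i in range(4)])
    ctr=Q.mean(0);Q+=.5*np.sign(Q-ctr) # pixel extents
    print(Q.round(1).tolist())
    for z in(.005,.025,.03,.035): print(z,ray(c,Q,z)[:,:2].round(4).tolist())
print("shelf")
W=ray(c,[[323,173],[412,411]],.195); print(W,np.linalg.norm(W[1]-W[0]))
E
```

```text
(157, 305, 104, 38) 2643.5
[[160.5, 304.29998779296875], [156.89999389648438, 332.29998779296875], [256.79998779296875, 342.5], [260.1000061035156, 315.79998779296875]]
0.005 [[0.4991, 0.3333], [0.4472, 0.3369], [0.4318, 0.1512], [0.4814, 0.1466]]
0.025 [[0.4982, 0.3288], [0.4472, 0.3323], [0.4321, 0.1499], [0.4808, 0.1454]]
0.03 [[0.4979, 0.3276], [0.4472, 0.3312], [0.4322, 0.1495], [0.4806, 0.1451]]
0.035 [[0.4977, 0.3265], [0.4472, 0.33], [0.4323, 0.1492], [0.4805, 0.1447]]
(159, 228, 74, 43) 2423.0
[[162.8000030517578, 227.39999389648438], [157.6999969482422, 262.79998779296875], [228.39999389648438, 270.3999938964844], [233.10000610351562, 234.89999389648438]]
0.005 [[0.645, 0.3372], [0.577, 0.3428], [0.5654, 0.2091], [0.6337, 0.203]]
0.025 [[0.6415, 0.3326], [0.5748, 0.3381], [0.5634, 0.2068], [0.6304, 0.2008]]
0.03 [[0.6406, 0.3314], [0.5742, 0.337], [0.5629, 0.2062], [0.6296, 0.2002]]
0.035 [[0.6398, 0.3303], [0.5736, 0.3358], [0.5623, 0.2056], [0.6288, 0.1997]]
(185, 141, 59, 56) 1630.5
[[203.60000610351562, 139.89999389648438], [182.6999969482422, 162.60000610351562], [224.8000030517578, 198.1999969482422], [245.0, 174.60000610351562]]
0.005 [[0.8203, 0.2677], [0.7734, 0.3059], [0.7048, 0.2217], [0.7527, 0.1846]]
0.025 [[0.8137, 0.2643], [0.7677, 0.3019], [0.7003, 0.2192], [0.7473, 0.1827]]
0.03 [[0.812, 0.2635], [0.7663, 0.3008], [0.6991, 0.2185], [0.7459, 0.1822]]
0.035 [[0.8104, 0.2626], [0.7648, 0.2998], [0.698, 0.2179], [0.7446, 0.1817]]
shelf
[[ 0.70743883  0.04037729  0.195     ]
 [ 0.33523709 -0.10218803  0.195     ]] 0.3985712043164738
```

```bash
cat >> h.py <<'E'
SX=np.array([.3577,-.934,0]);SX/=np.linalg.norm(SX);SY=np.array([-SX[1],SX[0],0])
SO=np.array([.5463,-.0963,0])
def stand(p): d=np.array(p)-SO; return np.array([d@SX,d@SY,d[2]])
def ori(f,lean,s):
    f=np.array(f,float);f/=np.linalg.norm(f)
    y=f*np.sin(lean)-np.array([0,0,1])*np.cos(lean); z=s*np.array([-f[1],f[0],0]); return np.c_[np.cross(y,z),y,z]
TIP=np.array([.4566,.1489,0]);BACK=np.array([.4725,.3283,0]);F=(TIP-BACK)/np.linalg.norm(TIP-BACK)
LEAN=np.radians(38)
GB=.024 # grasp point distance from back end
TZ=.012 # tcp height
def tcp(tip,f,dz=0):
    f=np.array(f)/np.linalg.norm(f); g=np.array(tip)-f*(.18-GB)  # grasp pt plan
    return np.array([g[0]+f[0]*.019*np.sin(LEAN), g[1]+f[1]*.019*np.sin(LEAN), TZ+dz])
E
python3 - <<'E'
from h import *
c=cam("top")
P=ray(c,[[362,197],[427,371]],.018); print([stand(p).round(4) for p in P])
t=ray(c,[[318,197]],.038)[0]; print("tin",t,stand(t))
for s in(1,-1):
    for tip,f in((TIP,F),(SO-.04*SX,SX),(SO+.125*SX,SX)):
        for dz in(0,.03,.12): print(s,dz,tcp(tip,f,dz).round(3),np.round(robot.inverse_kinematics(tcp(tip,f,dz),ori(f,LEAN,s)),2))
c2=cam("side")
v=c["bgr"].copy()
for x,y,z in [(-.07,-.2,.195),(-.07,.2,.195),(0,-.175,.016),(0,.175,.016),(.31,-.175,.03),(.31,.175,.03)]:
    p=SO+x*SX+y*SY+[0,0,z]; cv2.drawMarker(v,tuple(int(round(k)) for k in proj(c,p)[0]),(0,0,255),0,9)
cv2.imwrite("pics/chk.png",v)
E
```

```text
[array([0.0078, 0.173 , 0.018 ]), array([ 0.0056, -0.1738,  0.018 ])]
tin [0.7039358  0.04316407 0.038     ] [-0.07386184  0.19708805  0.038     ]
1 0 [0.469 0.293 0.012] [ 0.61  0.78  1.42 -0.5   1.43  0.89]
1 0.03 [0.469 0.293 0.042] [ 0.61  0.73  1.42 -0.49  1.47  0.87]
1 0.12 [0.469 0.293 0.132] [ 0.61  0.6   1.41 -0.49  1.59  0.81]
1 0 [0.48  0.076 0.012] [ 0.31  0.47  1.96 -0.9   0.9   0.59]
1 0.03 [0.48  0.076 0.042] [ 0.31  0.41  1.97 -0.87  0.94  0.53]
1 0.12 [0.48  0.076 0.132] [ 0.31  0.22  1.96 -0.78  1.07  0.37]
1 0 [ 0.539 -0.078  0.012] [-0.04  0.47  1.97 -1.05  0.71  0.42]
1 0.03 [ 0.539 -0.078  0.042] [-0.04  0.4   1.97 -0.99  0.75  0.34]
1 0.12 [ 0.539 -0.078  0.132] [-0.04  0.21  1.96 -0.84  0.87  0.13]
-1 0 [0.469 0.293 0.012] [ 0.61  0.78  1.42 -0.5   1.43 -2.25]
-1 0.03 [0.469 0.293 0.042] [ 0.61  0.73  1.42 -0.49  1.47 -2.27]
-1 0.12 [0.469 0.293 0.132] [ 0.61  0.6   1.41 -0.49  1.59 -2.34]
-1 0 [0.48  0.076 0.012] [ 0.31  0.47  1.96 -0.9   0.9  -2.55]
-1 0.03 [0.48  0.076 0.042] [ 0.31  0.41  1.97 -0.87  0.94 -2.61]
-1 0.12 [0.48  0.076 0.132] [ 0.31  0.22  1.96 -0.78  1.07 -2.78]
-1 0 [ 0.539 -0.078  0.012] [-0.04  0.47  1.97 -1.05  0.71 -2.72]
-1 0.03 [ 0.539 -0.078  0.042] [-0.04  0.4   1.97 -0.99  0.75 -2.8 ]
-1 0.12 [ 0.539 -0.078  0.132] [-0.04  0.21  1.96 -0.84  0.87 -3.01]
```

View pics/chk.png

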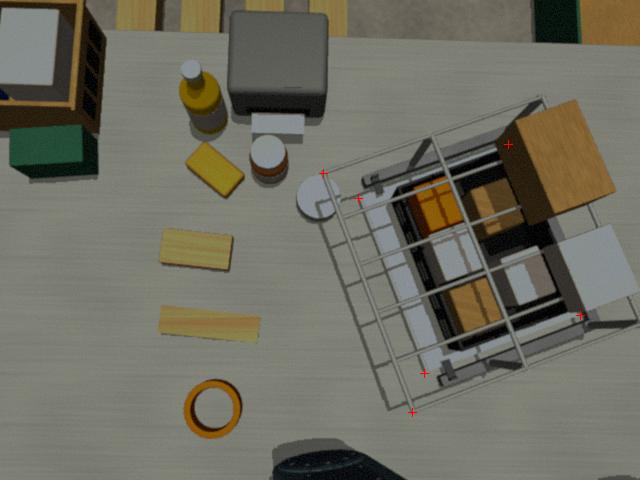

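The red markers from the frame I computed land on the shelf wire ends (323,173) and (412,411) and on the tray's front corners, within about 5 mm. The wedge measures 180 × 50 mm with its thin end towards −y, so I'll retract high, swing over and grasp it.

```bash
python3 - <<'E'
from h import *
s=robot.sense(); R=s["orientation"]
u=np.array(s["tcp_pos"]);u[2]=0;u/=np.linalg.norm(u)
p=u*.42+[0,0,.45]
q=robot.inverse_kinematics(p,R); print(q)
robot.move_pose(p,R)
q=np.array(robot.sense()["q"]); q[0]=.55; robot.move_joints(q)
O=ori(F,LEAN,1)
robot.move_pose(tcp(TIP,F,.13)-F*.0,O)
s=robot.sense();print(s["time"],s["tcp_pos"],s["contact_force"])
for n in("top","side"): cv2.imwrite(f"pics/{n}1.png",cam(n)["bgr"])
a=cv2.imread("pics/top1.png");b=cv2.imread("pics/side1.png")
cv2.imwrite("pics/j1.png",cv2.resize(np.hstack([a,b]),(800,300)))
E
```

```text
[-1.51213383e+00 -2.71472544e-01  1.62787112e+00 -6.09841767e-05
  1.78603123e+00 -2.84138450e-01]
5.1833 [0.46998724 0.29288845 0.14322608] [0.01443577 0.40735221 1.08959875]
```

View pics/j1.png

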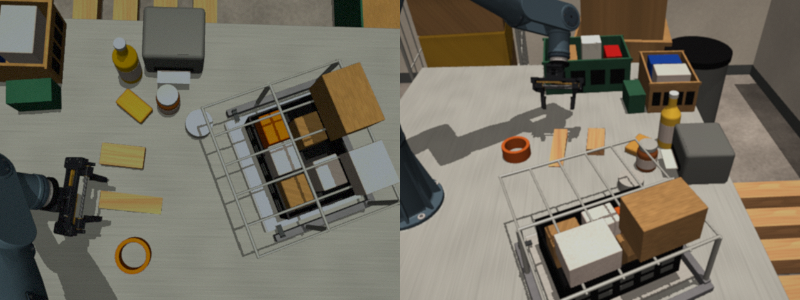

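The tool hovers leaned back behind and above the wedge, jaws straddling its thick end at about (95,205) in the left half of the picture; nothing has been disturbed. Now I'll descend, grip and carry.

```bash
python3 - <<'E'
from h import *
O=ori(F,LEAN,1); O2=ori(SX,LEAN,1)
robot.servo_line(tcp(TIP,F),rate=.1)
s=robot.sense();print(s["time"],s["tcp_pos"],s["contact_force"])
robot.command_gripper(.03,50)
s=robot.sense();print(s["time"],s["tcp_pos"],s["width"],s["contact_force"])
if .045<s["width"]<.055:
    robot.servo_line(tcp(TIP,F,.02),rate=.08)
    robot.servo_line(tcp(SO-.05*SX,SX,.02),rate=.12,frame=O2)
    s=robot.sense();print(s["time"],s["tcp_pos"],s["width"],s["contact_force"],robot.inverse_kinematics(tcp(SO+.135*SX,SX),O2))
for n in("top","side"): cv2.imwrite(f"pics/{n}2.png",cam(n)["bgr"])
a=cv2.imread("pics/top2.png")[150:390,180:500];b=cv2.imread("pics/side2.png")[150:390,130:450]
cv2.imwrite("pics/j2.png",cv2.resize(np.hstack([a,b]),(800,300)))
E
```

```text
6.7333 [0.46984579 0.29299185 0.0127507 ] [-0.04738019  0.10879443 -0.06797793]
7.4 [0.46937944 0.29265214 0.01206023] 0.049318996615364416 [-1.07567117  1.26001381  0.14258027]
9.6833 [0.4770867  0.0855981  0.03203498] 0.049440169503109706 [ 0.65847292  0.29528977 -0.6377655 ] [-0.05584077  0.47107212  1.96243982 -1.05147628  0.70372997  0.41002717]
```

View pics/j2.png

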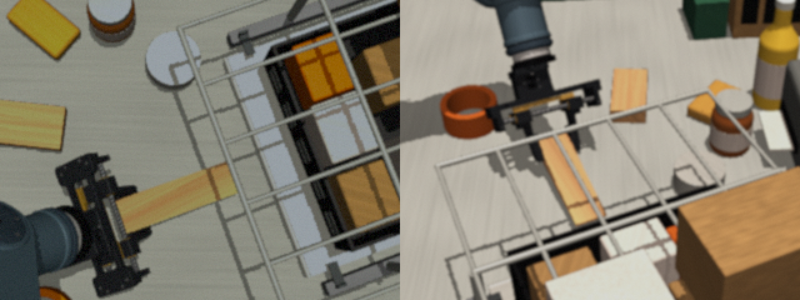

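The wedge is held straight, its thin end just short of the tray edge (crop (235,175)); the tins and the jar haven't moved. I'll lower it and push under force watch.

```bash
python3 - <<'E'
from h import *
robot.servo_line(tcp(SO-.05*SX,SX,0),rate=.05)
f0=np.array(robot.sense()["contact_force"])
print("down",robot.sense()["tcp_pos"],f0)
x=-.05; hit=0
while x<.14:
    x+=.02 if x<.03 else (.01 if x<.1 else .004)
    robot.servo_line(tcp(SO+x*SX,SX,0),rate=.06)
    s=robot.sense();d=np.array(s["contact_force"])-f0
    xa=stand(s["tcp_pos"])[0]+.18-GB-.019*np.sin(LEAN)
    print(round(s["time"],2),round(x,3),round(xa,4),"push",round(-d@SX,1),"side",round(d@SY,1),"fz",round(d[2],1),round(s["width"],4))
    if -d@SX>22: break
    if abs(d[2])>25: break
for n in("top","side"): cv2.imwrite(f"pics/{n}3.png",cam(n)["bgr"])
a=cv2.imread("pics/top3.png")[150:390,240:560];b=cv2.imread("pics/side3.png")[200:440,130:450]
cv2.imwrite("pics/j3.png",cv2.resize(np.hstack([a,b]),(800,300)))
E
```

```text
down [0.47650615 0.08515304 0.01198303] [-4.5722005   2.57739291  7.99851478]
10.82 -0.03 -0.0296 push -5.9 side 4.2 fz -6.4 0.0494
11.3 -0.01 -0.0098 push -5.7 side 3.2 fz -6.0 0.0498
11.78 0.01 0.0101 push -5.2 side 2.9 fz -6.0 0.0498
12.27 0.03 0.0301 push -6.0 side 3.6 fz -4.7 0.0497
12.58 0.04 0.04 push -5.4 side 4.7 fz -6.3 0.0494
12.9 0.05 0.0497 push -3.6 side 5.5 fz -5.5 0.0496
13.22 0.06 0.0591 push 1.3 side 5.3 fz -3.0 0.0493
13.53 0.07 0.069 push 1.2 side 6.0 fz -2.0 0.0494
13.85 0.08 0.079 push 2.5 side 5.6 fz -2.2 0.049
14.17 0.09 0.089 push 2.6 side 5.7 fz -2.2 0.0492
14.48 0.1 0.099 push 3.3 side 5.5 fz -1.6 0.0493
14.8 0.11 0.109 push 2.7 side 5.1 fz -2.4 0.0496
15.05 0.114 0.1127 push 6.0 side 4.0 fz 0.1 0.0494
15.3 0.118 0.1165 push 6.0 side 4.5 fz 0.2 0.0497
15.55 0.122 0.1205 push 7.4 side 4.4 fz -0.3 0.0494
15.8 0.126 0.1244 push 7.5 side 4.3 fz 1.1 0.0495
16.05 0.13 0.1284 push 8.5 side 4.7 fz 1.7 0.0499
16.3 0.134 0.1317 push 14.2 side 3.7 fz 5.5 0.0495
16.55 0.138 0.133 push 35.4 side 1.6 fz 17.5 0.0498
```

View pics/j3.png

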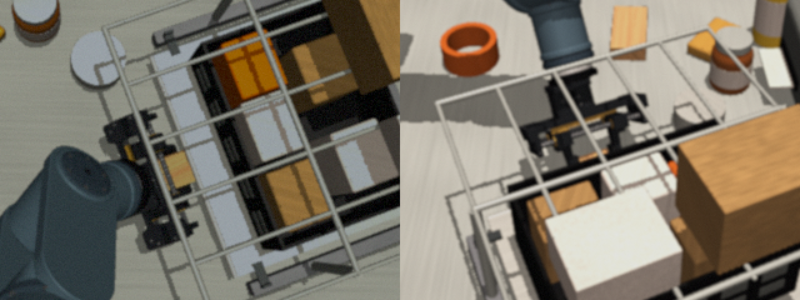

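The push rose sharply from about 8 N to 35 N with the thin end 133 mm in, so the wedge is against the stops and jammed. In the picture the thick end sticks out between the fingers at crop (178,168), and the tin and jar are untouched. I'll release and back out along the tool axis.

```bash
python3 - <<'E'
from h import *
robot.command_gripper(.088)
s=robot.sense();print(s["time"],s["width"],s["contact_force"])
d=np.array(s["orientation"])[:,1]
robot.servo_line(np.array(s["tcp_pos"])-.16*d,rate=.1)
s=robot.sense()
robot.servo_line(np.array(s["tcp_pos"])-.12*SX+[0,0,.05],rate=.15)
s=robot.sense();print(s["time"],s["tcp_pos"],s["contact_force"])
for n in("top","side"): cv2.imwrite(f"pics/{n}4.png",cam(n)["bgr"])
a=cv2.imread("pics/top4.png");b=cv2.imread("pics/side4.png")
cv2.imwrite("pics/j4.png",cv2.resize(np.hstack([a[100:340,240:560],b[200:440,130:450]]),(800,300)))
cv2.imwrite("pics/z4.png",cv2.resize(a[190:310,310:440],(780,600)[:2] if 0 else (650,600),interpolation=2))
E
```

```text
17.3667 0.08794467624686918 [ 1.09266059  0.52300875 -0.14280402]
20.1333 [0.4655052  0.11262775 0.18709935] [ 0.1879306   0.28933636 -0.48980943]
```

View pics/j4.png

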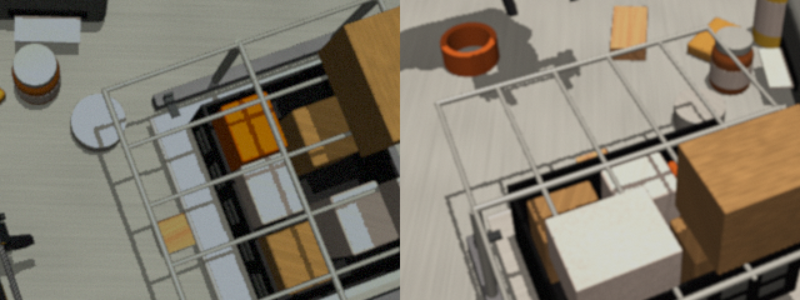

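View pics/z4.png

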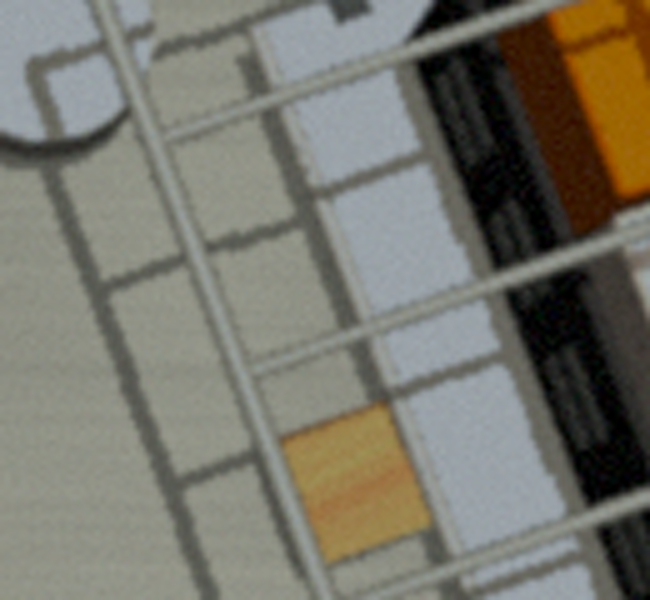

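The wedge is squarely under the edge, its thick end sticking out just inside the shelf wire (zoom (280,437) to (430,520)); the fingers are clear. I'll check by number how far it sticks out and whether the bystanders moved.

```bash
python3 - <<'E'
from h import *
c=cam("top")
B=ray(c,[[310+280/5,190+437/5],[310+328/5,190+560/5]],.035)
print("back corners, stand frame",[stand(b).round(4) for b in B], "width",np.linalg.norm(B[1]-B[0]))
E=ray(c,[[310+388/5,190+403/5],[310+432/5,190+522/5]],.028)
print("edge line on wedge",[stand(b).round(4) for b in E])
# tray edge shift between pictures and bystanders
a=cv2.imread("pics/top0.png");b=c["bgr"]
for n,(x0,y0,x1,y1) in dict(block=(150,220,245,280),flat=(178,135,250,200),jar=(245,132,295,187),tin=(292,170,322,225),traycorner=(405,335,440,365),trayfront=(370,215,392,255)).items():
    w=cv2.createHanningWindow((x1-x0,y1-y0),cv2.CV_32F)
    g=[cv2.cvtColor(i[y0:y1,x0:x1],cv2.COLOR_BGR2GRAY).astype(np.float32) for i in(a,b)]
    print(n,np.round(cv2.phaseCorrelate(g[0],g[1],w),2).tolist() if 0 else cv2.phaseCorrelate(g[0],g[1],w), "diff",round(float(np.abs(g[0]-g[1]).mean()),1))
s=robot.sense();print(s["time"],s["contact_force"])
E
```

```text
back corners, stand frame [array([-0.0418,  0.025 ,  0.035 ]), array([-0.0411, -0.0235,  0.035 ])] width 0.04843724963065788
edge line on wedge [array([0.0017, 0.0236, 0.028 ]), array([ 0.0013, -0.0234,  0.028 ])]
block ((-0.035429799862058076, -0.04850381316921215), 0.6960762012335989) diff 20.6
flat ((-0.012372013018548955, 0.013048650199181111), 1.1113276025395336) diff 15.8
jar ((-0.08549530291779561, 0.08214618763548032), 0.88402490123113) diff 14.5
tin ((-0.05036195569505253, -0.017901236571354673), 0.9264021264182196) diff 16.7
traycorner ((0.49299356665422067, 0.03472756772831964), 1.2714061339696248) diff 17.0
trayfront ((0.19429941573462983, -0.7215086418914325), 1.1617351233959199) diff 18.1
20.2833 [ 0.21743065 -0.84733037  0.35883065]
```

```bash
python3 - <<'E'
from h import *
robot.job_done(); print(robot.sense()["time"])
E
```

```text
the job is handed in; nothing more can be done
the job is handed in; nothing more can be done
```

I gripped the wedge by its thick end with the tool leaned 38° back. I set it flat in front of the tray, pushed it in thin end first until it jammed, let go and backed out. I handed the job in at about 20 s. The hand-in reports no verdict.

**Jam:** the push rose sharply from about 8 N to 35 N with the thin end about 133 mm in. I took the zero for those forces while the wedge pressed on the bench, so they are only good to about 6 N.

**After letting go:** the pictures show the wedge still square under the edge and the arm clear of everything. The force readings were near zero.

**Bystanders:** the block, both tins and the jar shifted by less than 0.1 pixel between the first and last top views, which is well under 1 mm.

**Checks that disagreed or were left indirect:**
- I measured about 42 mm of the wedge sticking out, against the nominal 55 mm. The shelf wire partly hides the back end, and my position for the stand is only good to about 5 mm, so I put the gap down to that.
- I did not measure the tray's height directly. I inferred it from the jam force and from how far in the wedge is, which gives about 27 mm of thickness at the edge against 26 mm at the stops.

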